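# Hold a sharpening stone home in its bench holder

### The arm

A 6-joint arm with a two-finger parallel gripper is mounted at the origin on a cart in front of the work surface, level with it; the furniture and walls round the work are solid. World frame = base frame: x ahead of the robot, y to its left, z up, the work surface at z = 0. Lengths are in m, angles in rad, forces in N, time in s.
With the tool pointing down it reaches from about 0.275 to 0.825 m from the base axis. Payload 4.9 kg.
Tool frame: the origin (TCP) lies on the centre line of the jaws, within the pads' length; the fingertips stand 14 mm ahead of it and the grasp point (between the pads) lies 5 mm behind it; z points along the fingers, y is the line along which they close (so a half turn about z gives the same grasp; the last joint's range is limited). The gripper opens to 85 mm and grips with 20 to 120 N. Pads are 22 mm wide; open, the fingers measure 114 mm over their backs; the gripper's body (76 mm by 85 mm) begins 54 mm behind the grasp point. The pads swing forward as they close: fully open they stand 13 mm farther back than shut.
Start: joints at [-1.416, 0.326, -0.193, 1.052, 0, 1.437], TCP at [0.157, -0.527, 0.245] pointing down, gripper open.
Joint ranges: [-2.65, 2.65], [-0.97, 1.79], [-1.3, 1.35], [-1.93, 2.1], [-1.47, 1.37], [-3.14, 3.14]. Speed limits (rad/s): [2.57, 2.57, 3.14, 3.14, 3.14, 3.14].

### API

Orientations are given as a unit quaternion [w, x, y, z].
In Python, from cell import manip, vision, spotter gives the robot as it stands. The module is installed in compiled form; this text tells all that it offers.
- The arm moves only by the tool apply_moves, never from a script. Its argument "deltas" is a list that holds one entry, the list of rows, each a list of 5 numbers: the shift along the tool's x, y, z in parts of the range, where 1.0 means 80 cm, then the turn about the tool's z in normalised numbers (1 is 360 degrees), then the closure, from 0 (fully open) to 1 (shut). A call has 1 to 12 rows; each row is the pose to reach, as a shift and turn from the pose commanded when the call began, along the tool's axes at that moment; what a row does not reach only later rows make up. A row lasts 1/8 s, in which the tool goes at most 62.5 mm and 10.7 degrees, less where a joint would pass 70% of its speed; a pose out of reach is approached as far as the arm can. A shift or turn number past 1, either way, is cut back to 1. A call with a gripper value outside its range is refused whole. The fingers move at their own pace and stop on an object; the grip force is fixed at half the most. Time passes only in rows, so rows that repeat a pose let the fingers close. It gives the time, the measured TCP pose, the force, the opening and the grip force at its end, in the units of the state.
- manip.get_obs(): the state, without advancing time (a new reading comes with each control period).
- vision.read_camera(name): name is "side" or "top" or "wrist"; returns a dict with "color" (420x560x3 uint8, blue, green, red), "fx", "fy", "cx", "cy" (pixels), "distortion" ([k1, k2, p1, p2, k3] as OpenCV has them; the pictures are not rectified), "world_from_camera" (4x4, takes a point from camera to world coordinates). Camera axes: x right, y up, looking along -z (the intrinsics and any distortion apply to the point x, -y, -z); pixel columns grow to the right and rows downward; lengths in m; the calibration is good to about 2 mm. A picture is of the moment at which its call begins. There is no depth.
- manip.close_job(): hands the job in; it is judged then, once.
Trained networks look in a picture, given as the dict that the camera call returned (one of the last four; its "shot" number tells which), for a name from the list of things; names that differ only in an ending like _2 or _b are one class to them, and where a whole thing is asked for, a point or a joint stands for the part that bears it (a point fixed in the world has none). Each returns a list of dicts, best first, with "score" (0 to 1); they miss things now and then, are a little off and sometimes report something else, mostly with a low value. They report only what shows in the picture. A call takes as long as a camera call.
- spotter.masks_of(label, picture): "region" (420x560 bool, what is visible of it) and "box" ([left, top, right, bottom] in pixels, round what is visible of it).
The state is a dict: "clock": time; "joints": joint angles; "dq": joint speeds; "joint_torque": joint torques, N m; "eef_pos": TCP position; "tool_rot": TCP orientation; "force": force on the tool from outside, world axes, zero at the start; "moment": the same for the moment, N m; "gripper_width": finger opening in m; "grasp_force": force on a finger pad.
Only numpy, scipy, OpenCV 4.12 (cv2) and the standard library are available. Lean on these libraries where they do the work, as an engineer would, in place of code of your own. Each camera call takes 0.05 s, during which the arm holds its last target. There are 200 camera calls.

### The job

The long sharpening stone has to go into the bench holder so the cook can clamp it. Slide the holder's jaw right back to make room, lay the long stone flat on the bed between jaw and end stop, and run it into the corner of the back fence and the end stop. Finish while still holding it there with a firm push down onto the bed and back against the fence, its end up against the stop: do not let go, the cook will bring up the jaw. Leave the short stone, the knife and the ramekin where they are.

Things in the scene. Friction and masses are not known exactly. Their poses are not given: they have to be found in the camera images.
- holder: Bench holder for sharpening stones, fixed to the table, 110 mm (x) by 270 mm (y), standing level on rubber feet. Origin on the table under its middle. Its x points from the robot towards the back fence, y along its length towards the end stop, z up. The sliding jaw is at the -y end of the space for the stone.
- bed: The holder's flat steel bed, its whole 110 x 270 mm; top face 16 mm above the table. Same origin and axes as the holder. Open on the near (-x) side. A dark line along it is only the slot of the thumbscrew, flush with the top.
- fence: Aluminium strip along the whole far edge of the bed, 8 mm thick; its inner face is at holder x = +43 mm, its top 28 mm above the table (12 mm above the bed). Same origin and axes as the holder.
- end_stop: Aluminium bar across the bed at the +y end; its inner face is at holder y = +121 mm, its top 36 mm above the table. Same origin and axes as the holder.
- jaw (a joint): Position of the aluminium clamp jaw in m: a bar across the bed, 22 mm thick along y, top 36.5 mm above the table, which slides along the holder with about 1.5 N of friction and stays where it is left. At 0 its face is 60 mm from the end stop (holder y = +61 mm); the value grows as it slides to holder -y, up to 0.169 (229 mm from the stop). It starts at 0 to 0.06.
- thumbscrew (a point): Middle of the upper part of the black thumbscrew knob on the jaw, 22 mm in diameter, reaching from 40 to 62 mm above the table; this point is 61 mm above the table, at holder x = -5 mm, and 11 mm behind the jaw's face. The knob moves with the jaw and does not turn; it can be taken from above or pushed.
- long_stone: The long sharpening stone, a grey two-layer block (dark below, lighter above) of 52 mm (x) by 200 mm (y) by 30 mm (z), about 0.6 kg, loose, lying flat on the table. Origin at the middle of the block. It looks the same after half a turn. It slides on the holder's metal with a friction of about 0.4.
- short_stone: The short sharpening stone, of the same look, 52 by 130 by 30 mm, lying flat near the long one; not needed, leave it. Origin at its middle. The two stones may have swapped places.
- chef_knife: Chef's knife lying flat in front of the holder, about 325 mm long, handle to +y, blade to -y, up to 18 mm high; leave it. Origin where the blade meets the handle.
- ramekin: Small white ramekin, 65 mm across and 40 mm high, standing to the right of the holder; leave it. Origin under its middle.

How it is judged:
By the outcome, as a careful person would: the job done as asked, in the order asked, and still so for the second after the job is handed in, while the arm keeps its last pose, push and grip.
It also fails if it takes over 64 s, if anything falls off the work surface, if the arm or the gripper's body presses on something with over 40 N, if the wrist force passes 120 N, or if a joint passes its speed limit or range.

## Working session

There is one attempt and no reset: what is moved stays moved. The work goes in short steps, Python scripts to look and compute and a tool call to move; the robot and the scene stay as the last step left them, time stands still between calls to the robot, and variables do not carry over. Pictures are saved under pics/ and viewed, at most 10 in all, crops included, and the job is handed in when it is done.

Besides the shell and the picture viewer there is one more tool, called after ">>>" in YAML: its name, and indented under it one key for each argument. apply_moves: Moves the arm, as the interface text tells. Its arguments: {"type":"object","properties":{"deltas":{"type":"array","items":{"type":"array","items":{"type":"array","items":{"type":"number"}}}}},"required":["deltas"]}

```bash
mkdir -p pics; cat > h.py <<'E'
import numpy as np, cv2
from cell import manip, vision, spotter
def K(p): return np.array([[p["fx"],0,p["cx"]],[0,p["fy"],p["cy"]],[0,0,1.]])
def ray(p,uv):
    uv=np.asarray(uv,float).reshape(-1,1,2)
    n=cv2.undistortPoints(uv,K(p),np.array(p["distortion"],float)).reshape(-1,2)
    T=np.array(p["world_from_camera"]); d=np.c_[n[:,0],-n[:,1],-np.ones(len(n))]@T[:3,:3].T
    return T[:3,3],d
def atz(p,uv,z):
    o,d=ray(p,uv); return o+d*((z-o[2])/d[:,2])[:,None]
def proj(p,X):
    T=np.linalg.inv(np.array(p["world_from_camera"])); c=np.asarray(X,float).reshape(-1,3)@T[:3,:3].T+T[:3,3]
    c=c*[1,-1,-1]; return cv2.projectPoints(c,np.zeros(3),np.zeros(3),K(p),np.array(p["distortion"],float))[0].reshape(-1,2)
def tri(ps,uvs):
    A=np.zeros((3,3));b=np.zeros(3)
    for p,uv in zip(ps,uvs):
        o,d=ray(p,uv); d=d[0]/np.linalg.norm(d[0]); M=np.eye(3)-np.outer(d,d); A+=M;b+=M@o
    return np.linalg.solve(A,b)
E
python3 - <<'E'
from h import *
print(manip.get_obs())
im=[]
for n in("top","side"):
    p=vision.read_camera(n); cv2.imwrite(f"pics/{n}0.png",p["color"])
    print(n,np.round(p["world_from_camera"],3).tolist(),p["fx"],p["distortion"])
    for l in("holder","long_stone","short_stone","jaw","thumbscrew","chef_knife","ramekin","fence","end_stop"):
        for r in spotter.masks_of(l,p)[:2]:
            m=r["region"].astype(np.uint8); print(l,round(r["score"],2),r["box"],np.round(cv2.minAreaRect(cv2.findNonZero(m))[0]),m.sum())
E
```

```text
{'clock': 0.0, 'joints': array([-1.41618611e+00,  3.26925210e-01, -1.93588733e-01,  1.05201175e+00,
        3.62741061e-06,  1.43659987e+00]), 'dq': array([-4.87461186e-05,  4.97619950e-04,  5.01443848e-04,  1.28856035e-03,
       -3.30936115e-04, -8.25804940e-05]), 'joint_torque': array([-3.01934706e-04, -4.43400943e+01,  2.62437397e+01,  1.54778600e-02,
       -2.38945659e-04, -1.15639619e-05]), 'eef_pos': array([ 0.15657095, -0.52665525,  0.24451015]), 'tool_rot': array([-8.64658868e-04,  9.89591573e-01,  1.43901949e-01, -7.01197455e-06]), 'force': array([-0.78511184, -0.83956609, -0.40971302]), 'moment': array([-0.00835339,  0.00225522,  0.03204752]), 'grasp_force': 0.0, 'gripper_width': 0.08536895743433384}
top [[0.004, 0.997, -0.082, 0.367], [-1.0, 0.003, -0.008, -0.041], [-0.008, 0.082, 0.997, 1.262], [0.0, 0.0, 0.0, 1.0]] 411.3119590675285 [0.02354263 0.         0.         0.         0.        ]
holder 0.96 [282.0, 163.5, 375.3, 217.2] [328. 190.] 3167
long_stone 0.77 [133.7, 229.0, 200.6, 253.7] [169. 243.] 1179
short_stone 0.95 [157.2, 180.9, 201.2, 207.2] [177. 193.] 761
t
[... 554 characters left out ...]

holder 0.71 [323.1, 230.4, 393.9, 275.7] [356. 251.] 1299
long_stone 0.87 [188.7, 181.4, 222.1, 215.9] [203. 199.] 743
short_stone 0.75 [228.0, 178.9, 262.8, 205.6] [244. 188.] 444
short_stone 0.64 [355.6, 276.9, 386.9, 304.4] [372. 289.] 734
jaw 0.6 [364.8, 238.6, 394.0, 266.6] [380. 251.] 167
jaw 0.38 [357.7, 233.5, 364.5, 241.6] [362. 238.] 66
chef_knife 0.92 [243.9, 240.8, 341.1, 302.1] [289. 272.] 1141
chef_knife 0.65 [362.7, 235.8, 395.9, 266.3] [381. 251.] 223
ramekin 0.82 [356.9, 277.3, 384.2, 305.7] [371. 290.] 765
ramekin 0.54 [230.3, 182.2, 265.7, 205.5] [245. 189.] 454
fence 0.59 [229.0, 180.1, 263.3, 202.9] [244. 188.] 427
fence 0.5 [243.7, 241.2, 341.9, 299.2] [289. 272.] 1100
```

```bash
ls pics
```

```text
side0.png
top0.png
```

```bash
python3 - <<'E'
import cv2,numpy as np
t=cv2.imread("pics/top0.png")[150:275,120:420]; s=cv2.imread("pics/side0.png")[160:320,170:420]
t=cv2.resize(t,(750,312),interpolation=cv2.INTER_CUBIC); s=cv2.resize(s,(437,280),interpolation=cv2.INTER_CUBIC)
o=np.zeros((600,750,3),np.uint8); o[:312]=t; o[315:595,:437]=s
cv2.imwrite("pics/c0.png",o)
E
```

```text
(no output)
```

View pics/c0.png

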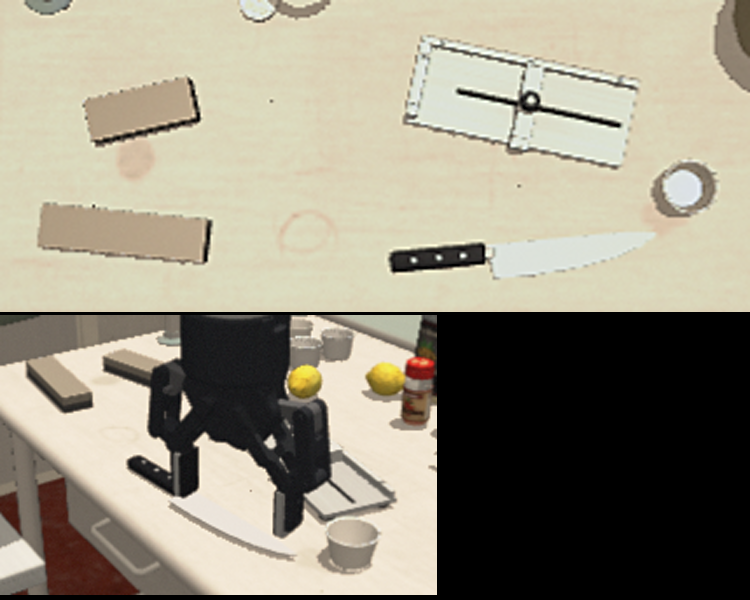

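The crop shows the short stone at top px ≈(177,193) and the long stone at ≈(169,243). The holder is at ≈(328,190) with its end stop on the left, its fence at the top and the jaw knob at ≈(332,190). The knife lies at ≈(328,253) and the ramekin at ≈(396,224). The arm hides part of the holder in the side view.

```bash
cat >> h.py <<'E'
def mask(p,l,k=0):
    r=spotter.masks_of(l,p); return (r[k]["region"].astype(np.uint8),r[k]["score"],r[k]["box"]) if len(r)>k else (None,0,None)
def quad(m,p,z):
    c=cv2.findContours(m,cv2.RETR_EXTERNAL,cv2.CHAIN_APPROX_NONE)[0]; c=max(c,key=cv2.contourArea).reshape(-1,2)
    w=atz(p,c.astype(float),z)[:,:2].astype(np.float32)*1000
    (cx,cy),(a,b),t=cv2.minAreaRect(w)
    bx=cv2.boxPoints(((cx,cy),(a,b),t)); e=[bx[1]-bx[0],bx[2]-bx[1]]; e=max(e,key=np.linalg.norm)
    return np.round([cx,cy],1),np.round(sorted([a,b]),1),round(float((np.degrees(np.arctan2(e[1],e[0])))%180),1)
def yaw(o):
    w,x,y,z=o["tool_rot"]; return np.degrees(2*np.arctan2(y,x))
def to(x,y,z,yw):
    "deltas in the move's units (cm, deg) from the present pose to world mm target, tool down with x axis at yaw yw"
    o=manip.get_obs(); t=np.radians(yaw(o)); d=np.array([x,y,z])/10-o["eef_pos"]*100
    return np.round([d[0]*np.cos(t)+d[1]*np.sin(t), d[0]*np.sin(t)-d[1]*np.cos(t), -d[2], -((yw-yaw(o)+90)%180-90)],2)
E
python3 - <<'E'
from h import *
p=vision.read_camera("top")
for l,z in(("holder",.02),("long_stone",.03),("short_stone",.03),("chef_knife",.01),("ramekin",.04),("thumbscrew",.045)):
    m,s,b=mask(p,l); print(l,s) if m is None else print(l,round(s,2),*quad(m,p,z))
# my hand-read corners of the picture
c=np.array([[425,38],[637,80],[622,166],[406,122]])/2.5+[120,150]
print("holder",np.round(atz(p,c,.02)*1000)[:,:2].tolist())
print("knob",np.round(atz(p,np.array([530,100])/2.5+[120,150],.062)*1000))
print("long",np.round(atz(p,np.array([[42,203],[210,219],[206,262],[38,247]])/2.5+[120,150],.03)*1000)[:,:2].tolist())
w=vision.read_camera("wrist"); print(np.round(w["world_from_camera"],3).tolist(),w["fx"],w["distortion"])
print(yaw(manip.get_obs()), to(330,-30,300,70),to(300,-100,245,10))
E
```

```text
holder 0.96 [ 552.1 -163.5] [115.  270.7] 78.6
long_stone 0
short_stone 0.8 [539.4 294.2] [ 55.2 133.7] 104.0
chef_knife 0.77 [ 363.2 -164.4] [ 44.4 313.5] 94.3
ramekin 0.79 [ 448.  -363.8] [56.4 65. ] 90.2
thumbscrew 0.62 [ 540.1 -169.5] [ 24.  102.1] 166.6
holder [[630.0, -49.0], [579.0, -307.0], [474.0, -288.0], [526.0, -27.0]]
knob [[ 547. -173.   62.]]
long [[426.0, 409.0], [407.0, 208.0], [356.0, 211.0], [373.0, 412.0]]
[[0.286, 0.914, 0.289, 0.229], [-0.958, 0.272, 0.087, -0.506], [0.0, -0.302, 0.953, 0.373], [0.0, 0.0, 0.0, 1.0]] 305.75716424710566 [-0.05515474  0.          0.          0.          0.        ]
16.54876250017357 [ 30.78 -42.73  -5.47 -53.45] [ 2.591e+01 -3.687e+01  3.000e-02  6.550e+00]
```

```bash
python3 -c "
from h import *
print(to(470,-165,260,0))"
```

```text
[ 40.35 -25.8   -1.47  16.55]
```

Units first: shifts go in shares of 80 cm and turns go in shares of 360 degrees. So 40.4 cm is 0.505, -25.8 cm is -0.3225, 16.5 degrees is 0.0458.

>>> apply_moves:
  deltas:
    - [[0.505,-0.3225,-0.0188,0.0458,0],[0.505,-0.3225,-0.0188,0.0458,0],[0.505,-0.3225,-0.0188,0.0458,0],[0.505,-0.3225,-0.0188,0.0458,0],[0.505,-0.3225,-0.0188,0.0458,0],[0.505,-0.3225,-0.0188,0.0458,0],[0.505,-0.3225,-0.0188,0.0458,0],[0.505,-0.3225,-0.0188,0.0458,0],[0.505,-0.3225,-0.0188,0.0458,0],[0.505,-0.3225,-0.0188,0.0458,0],[0.505,-0.3225,-0.0188,0.0458,0],[0.505,-0.3225,-0.0188,0.0458,0]]

```text
clock: 2.9
eef_pos: [0.4699, -0.1658, 0.2603]
tool_rot: [0.0, 1.0, -0.001, -0.0]
force: [1.2, -0.3, 0.3]
gripper_width: 0.0855
grasp_force: 0.0
```

```bash
python3 - <<'E'
from h import *
o=manip.get_obs(); print(o["clock"],o["eef_pos"],yaw(o),o["joints"],o["force"])
p=vision.read_camera("wrist"); print(np.round(p["world_from_camera"],4).tolist(),p["cx"],p["cy"])
np.savez("w1.npz",**{k:v for k,v in p.items()})
for l in("holder","jaw","thumbscrew","fence","end_stop"):
    m,s,b=mask(p,l); print(l,s,b)
cv2.imwrite("pics/w1.png",p["color"])
t=vision.read_camera("top")
m,s,b=mask(t,"long_stone"); print("long",s, None if m is None else quad(m,t,.03))
E
```

```text
2.9 [ 0.46988199 -0.1657805   0.26033104] -0.06693512991266345 [-4.87375997e-01  2.20302523e-01 -2.97530038e-01  1.05298606e+00
 -9.60995560e-05  2.65538490e+00] [ 1.23378742 -0.2878852   0.3314729 ]
[[-0.0001, 0.9533, 0.3021, 0.5455], [-1.0, -0.0002, 0.0005, -0.1665], [0.0005, -0.3021, 0.9533, 0.3875], [0.0, 0.0, 0.0, 1.0]] 285.6140694239202 212.225168549331
holder 0.75 [158.0, 33.0, 409.6, 175.8]
jaw 0.57 [273.6, 71.1, 307.8, 164.0]
thumbscrew 0.76 [272.5, 71.1, 309.1, 166.0]
fence 0.9 [169.9, 33.3, 411.3, 96.7]
end_stop 0.69 [158.7, 43.9, 186.5, 126.0]
long 0.59 (array([391.8, 309.7]), array([ 56.2, 206. ]), 83.4)
```

View pics/w1.png

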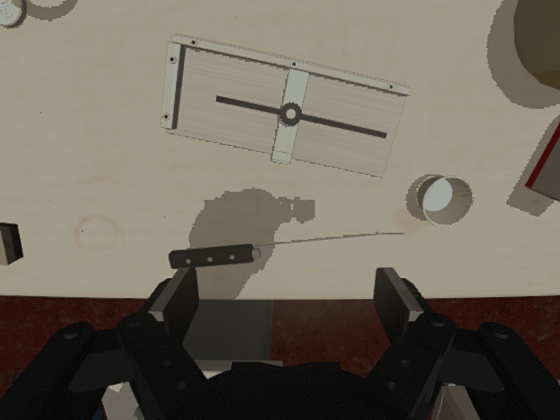

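The wrist view shows the holder with its end stop at the left, px ≈(172,80), and its fence along the top. The jaw knob is at ≈(291,114), the bed's near right corner at ≈(383,177) and the ramekin at (447,200). I'll take a second wrist view from the side so I can triangulate.

>>> apply_moves:
  deltas:
    - [[-0.0375,-0.1125,0.075,0,0],[-0.0375,-0.1125,0.075,0,0],[-0.0375,-0.1125,0.075,0,0],[-0.0375,-0.1125,0.075,0,0]]

```text
clock: 3.8
eef_pos: [0.4413, -0.0753, 0.2009]
tool_rot: [0.0, 1.0, 0.001, 0.001]
force: [0.7, 0.4, 1.9]
gripper_width: 0.0852
grasp_force: 0.0
```

```bash
python3 - <<'E'
from h import *
o=manip.get_obs(); print(o["clock"],o["eef_pos"],yaw(o))
p=vision.read_camera("wrist"); np.savez("w2.npz",**p)
bx={}
for l in("holder","jaw","thumbscrew","fence","end_stop"):
    m,s,b=mask(p,l); print(l,s,b)
a=np.load("w1.npz")["color"][25:185,150:420]; b=p["color"]
a=cv2.resize(a,None,fx=2.4,fy=2.4,interpolation=cv2.INTER_CUBIC)
m,s,x=mask(p,"holder"); x=np.array(x).astype(int); print(x)
x0,y0=max(x[0]-10,0),max(x[1]-10,0); b=b[y0:x[3]+10,x0:x[2]+10]; f=min(790/b.shape[1],390/b.shape[0],210/b.shape[0]); print("off",x0,y0,f,a.shape)
b=cv2.resize(b,None,fx=f,fy=f,interpolation=cv2.INTER_CUBIC)
o=np.zeros((a.shape[0]+b.shape[0],max(a.shape[1],b.shape[1]),3),np.uint8); o[:a.shape[0],:a.shape[1]]=a; o[a.shape[0]:,:b.shape[1]]=b
cv2.imwrite("pics/c2.png",o)
E
```

```text
3.8 [ 0.44129816 -0.07531638  0.20092388] 0.07113788440760117
holder 0.75 [226.4, 3.0, 531.8, 160.3]
jaw 0 None
thumbscrew 0.58 [357.9, 27.6, 415.4, 143.1]
fence 0.6 [277.7, 0.0, 533.4, 65.4]
end_stop 0.58 [228.6, 2.5, 264.3, 98.5]
[226   3 531 160]
off 216 0 1.2352941176470589 (384, 648, 3)
```

View pics/c2.png

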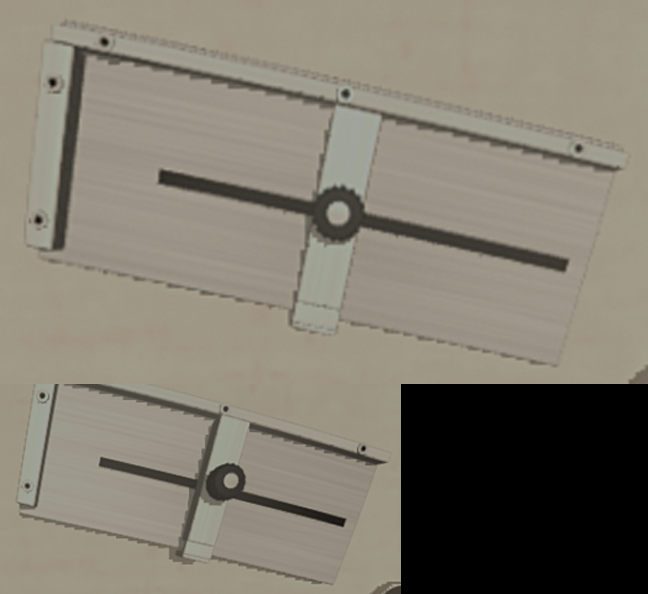

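Both crops show the same features: the fence and stop screws, the knob top at w1 crop (338,213) and w2 crop (231,96), and the bed corners. I'll triangulate these.

```bash
cat > fit.py <<'E'
from h import *
from scipy.optimize import least_squares
W=[dict(np.load(f"w{i}.npz")) for i in(1,2)]
pk={"knob":((338,213),(231,96)),"fscrM":((346,93),(225,24)),"fscrR":((578,148),(363,64)),"es1":((53,82),(42,11)),"es2":((38,219),(27,102)),
"esout":((27,247),(18,118)),"esin":((53,250),(34,121)),"bedR":((558,366),(334,199)),"bedL":((40,260),(20,132)),"jawface-near":((291,326),(180,171))}
X={}
for k,(a,b) in pk.items():
    u=[np.array(a)/2.4+[150,25],np.array(b)/1.23529+[216,0]]; X[k]=tri(W,u)*1000
    print(k,np.round(X[k],1),[np.round(np.linalg.norm(proj(w,X[k]/1000)[0]-v),1) for w,v in zip(W,u)])
# holder pose: known model points (mm)
M={"bedR":(-55,-135,16),"bedL":(-55,135,16),"esin":(-55,121,36),"fscrM":(47,None,28),"fscrR":(47,None,28)}
def res(q):
    c,s=np.cos(q[2]),np.sin(q[2]); r=[]
    for k,m in M.items():
        d=X[k][:2]-q[:2]; l=[c*d[0]+s*d[1],-s*d[0]+c*d[1]]
        r+= [l[i]-m[i] for i in(0,1) if m[i] is not None]
    return r
f=least_squares(res,[552,-164,-.2]); q=f.x; print("holder",np.round(q[:2],1),np.degrees(q[2]),np.round(f.fun,1))
c,s=np.cos(q[2]),np.sin(q[2])
for k in X:
    d=X[k][:2]-q[:2]; print(k,"in holder",np.round([c*d[0]+s*d[1],-s*d[0]+c*d[1]],1))
E
python3 fit.py
```

```text
knob [ 547.8 -171.9   62.1] [np.float64(0.3), np.float64(0.3)]
fscrM [ 600.6 -175.8   26.7] [np.float64(0.4), np.float64(0.5)]
fscrR [ 577.6 -283.2   28.1] [np.float64(0.2), np.float64(0.2)]
es1 [604.9 -45.9  35.7] [np.float64(0.4), np.float64(0.4)]
es2 [546.  -33.3  35.2] [np.float64(0.0), np.float64(0.0)]
esout [534.1 -26.8  36.3] [np.float64(0.7), np.float64(0.9)]
esin [532.3 -37.9  33. ] [np.float64(0.6), np.float64(0.7)]
bedR [ 473.7 -286.5   15.6] [np.float64(0.8), np.float64(0.9)]
bedL [526.  -23.3  11.6] [np.float64(0.2), np.float64(0.2)]
jawface-near [ 495.8 -149.6   28.5] [np.float64(0.8), np.float64(1.0)]
holder [ 555.3 -166.9] -12.293598430039465 [ 0.7  0.8 -4.3 -0.9  5.1  0.2 -0.9 -0.5]
knob in holder [-6.3 -6.5]
fscrM in holder [46.1  1. ]
fscrR in holder [  46.5 -108.8]
es1 in holder [ 22.6 128.8]
es2 in holder [-37.6 128.6]
esout in holder [-50.6 132.4]
esin in holder [-49.9 121.2]
bedR in holder [ -54.3 -134.2]
bedL in holder [-59.3 134.1]
jawface-near in holder [-61.9   4.2]
```

The holder is at (555,-167) mm with a yaw of about -12.1°. The measured heights agree with the text (knob 62, fence 28, stop 36, bed 16). The jaw value is about 0.056, so it has about 112 mm left to travel. Next I take the knob.

In the tool's units: 14 cm is 0.175, 10.7 cm is 0.1338.

>>> apply_moves:
  deltas:
    - [[0.1338,0.1213,0.1,0,0],[0.1338,0.1213,0.1,0,0],[0.1338,0.1213,0.1,0,0],[0.1338,0.1213,0.125,0,0],[0.1338,0.1213,0.175,0,0],[0.1338,0.1213,0.175,0,0],[0.1338,0.1213,0.175,0,0],[0.1338,0.1213,0.175,0,1],[0.1338,0.1213,0.175,0,1],[0.1338,0.1213,0.175,0,1],[0.1338,0.1213,0.175,0,1],[0.1338,0.1213,0.175,0,1]]

```text
clock: 5.65
eef_pos: [0.5477, -0.1718, 0.0611]
tool_rot: [0.0, 1.0, 0.0, 0.0]
force: [-1.2, 0.7, 5.6]
gripper_width: 0.0199
grasp_force: 58.5
```

```bash
python3 -c "
from h import *
print(to(548-23.6,-172-110,60,0),manip.get_obs()['joints'])"
```

```text
[-2.34 11.02  0.11  0.05] [-4.32625207e-01  5.52393836e-01 -3.58238260e-01  6.59476710e-01
  1.06726683e-04  2.70806831e+00]
```

In the tool's units: 10.8 cm is 0.135, 10.2 cm is 0.1275.

>>> apply_moves:
  deltas:
    - [[-0.0038,0.0188,0,0,1],[-0.0075,0.0375,0,0,1],[-0.0125,0.0563,0,0,1],[-0.0163,0.075,0,0,1],[-0.02,0.0938,0,0,1],[-0.0238,0.1125,0,0,1],[-0.0275,0.1275,0,0,1],[-0.0288,0.135,0,0,1],[-0.0288,0.135,0,0,1],[-0.0288,0.135,0,0,1]]

```text
clock: 6.9
eef_pos: [0.5248, -0.2804, 0.0611]
tool_rot: [0.0, 1.0, 0.0, 0.0]
force: [-0.7, 1.8, 6.1]
gripper_width: 0.0199
grasp_force: 59.0
```

In the tool's units: 0.6 cm is 0.0075, 0.4 cm is 0.005.

>>> apply_moves:
  deltas:
    - [[0,0.0025,0,0,1],[-0.0013,0.005,0,0,1],[-0.0013,0.0075,0,0,1],[-0.0013,0.0075,0,0,1]]

```text
clock: 7.4
eef_pos: [0.5247, -0.2808, 0.061]
tool_rot: [-0.005, 1.0, 0.002, 0.002]
force: [2.6, 15.8, 12.2]
gripper_width: 0.0199
grasp_force: 59.6
```

In the tool's units: -14 cm is -0.175, -8 cm is -0.1.

>>> apply_moves:
  deltas:
    - [[0.0013,-0.0063,0,0,1],[0.0013,-0.0063,0,0,0],[0.0013,-0.0063,0,0,0],[0.0013,-0.0063,0,0,0],[0.0013,-0.0063,0,0,0],[0.0013,-0.0063,-0.0375,0,0],[0.0013,-0.0063,-0.1,0,0],[0.0013,-0.0063,-0.175,0,0],[0.0013,-0.0063,-0.175,0,0]]

```text
clock: 8.52
eef_pos: [0.5274, -0.2829, 0.2058]
tool_rot: [0.003, 1.0, 0.0, 0.004]
force: [0.1, -0.5, -0.8]
gripper_width: 0.0855
grasp_force: 0.0
```

```bash
python3 - <<'E'
from h import *
t=vision.read_camera("top"); m,s,b=mask(t,"thumbscrew"); print(s,None if m is None else quad(m,t,.045))
m,s,b=mask(t,"long_stone"); print(s,None if m is None else quad(m,t,.03))
print(to(415,260,200,84))
E
```

```text
0.69 (array([ 511.9, -271. ]), array([26.4, 67.1]), 153.2)
0.96 (array([391.1, 309.9]), array([ 51.9, 201. ]), 84.5)
[-1.087e+01 -5.407e+01 -5.000e-02 -8.396e+01]
```

In the tool's units: -54 cm is -0.675, -11 cm is -0.1375, -84 degrees is -0.2333.

>>> apply_moves:
  deltas:
    - [[-0.1375,-0.675,0,-0.2333,0],[-0.1375,-0.675,0,-0.2333,0],[-0.1375,-0.675,0,-0.2333,0],[-0.1375,-0.675,0,-0.2333,0],[-0.1375,-0.675,0,-0.2333,0],[-0.1375,-0.675,0,-0.2333,0],[-0.1375,-0.675,0,-0.2333,0],[-0.1375,-0.675,0,-0.2333,0],[-0.1375,-0.675,0,-0.2333,0],[-0.1375,-0.675,0,-0.2333,0],[-0.1375,-0.675,0,-0.2333,0],[-0.1375,-0.675,0,-0.2333,0]]

```text
clock: 10.18
eef_pos: [0.4141, 0.2577, 0.1996]
tool_rot: [-0.0, 0.744, 0.669, -0.001]
force: [-0.5, -0.2, -0.0]
gripper_width: 0.0854
grasp_force: 0.0
```

```bash
python3 - <<'E'
from h import *
o=manip.get_obs(); print(o["clock"],o["eef_pos"],yaw(o),o["joints"])
p=vision.read_camera("wrist"); np.savez("w3.npz",**p); cv2.imwrite("pics/w3.png",p["color"])
for k,l in enumerate(("long_stone","short_stone")):
    m,s,b=mask(p,l); print(l,s,b)
E
```

```text
10.175 [0.41406154 0.25769359 0.19961011] 83.9260151174427 [ 4.05379148e-01  2.51389234e-01 -4.21116700e-01  8.99871794e-01
 -2.90094288e-04  2.08218674e+00]
long_stone 0.6 [224.3, 24.0, 283.7, 234.9]
short_stone 0.91 [363.2, 63.9, 449.7, 212.7]
```

In the tool's units: 7 cm is 0.0875.

>>> apply_moves:
  deltas:
    - [[0,0.0875,0,0,0],[0,0.0875,0,0,0],[0,0.0875,0,0,0],[0,0.0875,0,0,0]]

```text
clock: 10.82
eef_pos: [0.4826, 0.2515, 0.2002]
tool_rot: [-0.0, 0.743, 0.669, -0.0]
force: [-0.2, 0.7, 0.4]
gripper_width: 0.0855
grasp_force: 0.0
```

```bash
python3 - <<'E'
from h import *
o=manip.get_obs(); print(o["clock"],o["eef_pos"],yaw(o),o["joints"])
p=vision.read_camera("wrist"); np.savez("w4.npz",**p); 
a=np.load("w3.npz")["color"]
for k,l in enumerate(("long_stone","short_stone")):
    m,s,b=mask(p,l); print(l,s,b)
cv2.imwrite("pics/c4.png",np.vstack([a[:290],p["color"][:290]]))
E
```

```text
10.825 [0.48263086 0.25154878 0.20017152] 84.04093799949695 [ 3.44705337e-01  3.50870218e-01 -2.77848156e-01  9.43240920e-01
  2.11075210e-04  2.01950679e+00]
long_stone 0.86 [144.8, 25.2, 222.1, 238.7]
short_stone 0.93 [294.2, 64.5, 381.1, 210.4]
```

View pics/c4.png

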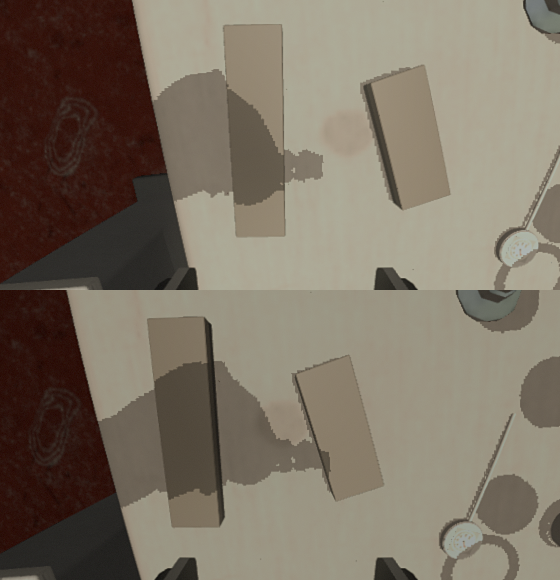

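The first view shows the long stone's top corners at px (224,25), (283,25), (285,236) and (235,236). The second shows them at (148,28), (205,27), (219,236) and (171,237), with the short stone clear to the right.

```bash
python3 - <<'E'
from h import *
W=[dict(np.load(f"w{i}.npz")) for i in(3,4)]
A=[(224,25),(283,25),(285,236),(235,236)]; B=[(148.5,28),(205,27.5),(219,236.5),(171,237)]
X=np.array([tri(W,[a,b]) for a,b in zip(A,B)])*1000; print(np.round(X,1))
print("centre",X.mean(0).round(1),"sides",[round(float(np.linalg.norm(X[i]-X[(i+1)%4])),1) for i in range(4)])
for i,j in((3,0),(2,1)):
    d=X[j]-X[i]; print("yaw",np.degrees(np.arctan2(d[1],d[0])))
for w,u in zip(W,(A,B)):
    Y=atz(w,u,.03)*1000; print(Y.mean(0).round(1)); d=(Y[0]+Y[1]-Y[2]-Y[3]); print(np.degrees(np.arctan2(d[1],d[0])))
E
```

```text
[[374.2 417.3  24.5]
 [426.1 410.2  29. ]
 [407.2 215.   31.8]
 [354.2 217.9  26.4]]
centre [390.4 315.1  27.9] sides [52.6, 196.1, 53.3, 200.4]
yaw 84.27212969719758
yaw 84.46757869447775
[390.8 314.9  30. ]
84.31851229103476
[391.3 314.7  30. ]
84.15387585314221
```

```bash
python3 -c "
from h import *
print(to(391,313,27,84.3))"
```

```text
[ 5.12 -9.77 17.35 -0.21]
```

In the tool's units: 17.3 cm is 0.2163, 15 cm is 0.1875.

>>> apply_moves:
  deltas:
    - [[0.0638,-0.1225,0,0,0],[0.0638,-0.1225,0.05,0,0],[0.0638,-0.1225,0.1,0,0],[0.0638,-0.1225,0.15,0,0],[0.0638,-0.1225,0.1875,0,0],[0.0638,-0.1225,0.2163,0,0],[0.0638,-0.1225,0.2163,0,0],[0.0638,-0.1225,0.2163,0,0],[0.0638,-0.1225,0.2163,0,0]]

```text
clock: 12.1
eef_pos: [0.3924, 0.3133, 0.0285]
tool_rot: [0.0, 0.743, 0.67, 0.001]
force: [0.0, 0.6, -0.5]
gripper_width: 0.0852
grasp_force: 0.0
```

>>> apply_moves:
  deltas:
    - [[0,0,0,0,1],[0,0,0,0,1],[0,0,0,0,1],[0,0,0,0,1],[0,0,0,0,1]]

```text
clock: 12.72
eef_pos: [0.3918, 0.313, 0.028]
tool_rot: [-0.0, 0.743, 0.669, 0.0]
force: [-0.8, -1.3, 5.5]
gripper_width: 0.0502
grasp_force: 62.5
```

In the tool's units: -14 cm is -0.175, -10 cm is -0.125.

>>> apply_moves:
  deltas:
    - [[0,0,-0.0125,0,1],[0,0,-0.0375,0,1],[0,0,-0.075,0,1],[0,0,-0.125,0,1],[0,0,-0.175,0,1],[0,0,-0.175,0,1],[0,0,-0.175,0,1]]

```text
clock: 13.6
eef_pos: [0.3904, 0.312, 0.166]
tool_rot: [-0.0, 0.743, 0.669, -0.001]
force: [-0.1, -0.7, -6.7]
gripper_width: 0.0502
grasp_force: 65.4
```

```bash
python3 - <<'E'
from h import *
o=manip.get_obs(); print(o["clock"],o["eef_pos"],yaw(o),o["force"],o["moment"],o["gripper_width"])
p=vision.read_camera("wrist"); np.savez("w5.npz",**p)
s=vision.read_camera("side"); u=proj(s,[o["eef_pos"]])[0].astype(int); print(u)
x0,y0=max(u[0]-70,0),max(u[1]-70,0); c=cv2.resize(s["color"][y0:y0+130,x0:x0+160],None,fx=3,fy=3,interpolation=cv2.INTER_CUBIC)[:,:480]
w=p["color"][:390,100:420]
o=np.zeros((390,800,3),np.uint8); o[:w.shape[0],:320]=w; o[:c.shape[0],320:320+c.shape[1]]=c
cv2.imwrite("pics/c5.png",o)
E
```

```text
13.6 [0.39043764 0.31203361 0.16595343] 84.04310059374848 [-0.11848695 -0.66656955 -6.73664414] [-0.02396189  0.00922293 -0.00512732] 0.0502391003053311
[199 151]
```

View pics/c5.png

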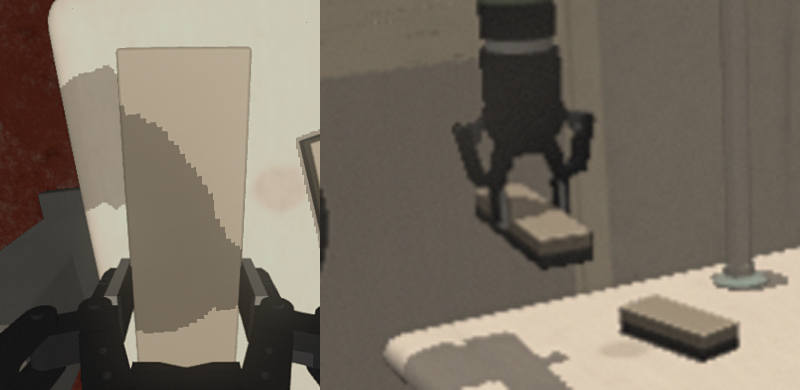

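The stone is held level and square: its far end is at crop px (117,48)–(251,47), and the fingers sit on its upper half. Now I work out its offset in the grip and the pose for placing it.

```bash
python3 - <<'E'
from h import *
o=manip.get_obs(); p=dict(np.load("w5.npz")); t=np.radians(yaw(o)); e=o["eef_pos"]
Y=atz(p,[(217.5,48),(350.5,47.5),(231,300),(343,250)],e[2]+.002)
d=(Y-e)[:,:2]*1000; l=np.c_[d[:,0]*np.cos(t)+d[:,1]*np.sin(t), d[:,0]*np.sin(t)-d[:,1]*np.cos(t)]; print("tool x,y",l.round(1))
H=np.array([555.,-167]); a=np.radians(-12.1); ex=np.array([np.cos(a),np.sin(a)]); ey=np.array([-ex[1],ex[0]])
tgt=H+5*ex+6*ey; print(tgt, to(*tgt,166,77.9)); fin=H+17*ex+21*ey; print("final",fin)
E
```

```text
tool x,y [[101.4 -26.8]
 [101.6  23.1]
 [ -7.4 -27.3]
 [ 19.   24.7]]
[ 561.14662756 -162.18139339] [-45.37  21.94  -0.07   6.15]
final [ 576.02430485 -150.0300676 ]
```

In the tool's units: -45.4 cm is -0.5675, -43 cm is -0.5375, 6.2 degrees is 0.0172.

>>> apply_moves:
  deltas:
    - [[-0.05,0.025,0,0.0028,1],[-0.1125,0.055,0,0.0083,1],[-0.175,0.085,0,0.0139,1],[-0.2375,0.115,0,0.0172,1],[-0.3,0.145,0,0.0172,1],[-0.3625,0.175,0,0.0172,1],[-0.425,0.205,0,0.0172,1],[-0.4875,0.2363,0,0.0172,1],[-0.5375,0.26,0,0.0172,1],[-0.5675,0.2738,0,0.0172,1],[-0.5675,0.2738,0,0.0172,1],[-0.5675,0.2738,0,0.0172,1]]

```text
clock: 15.2
eef_pos: [0.561, -0.1607, 0.1655]
tool_rot: [-0.002, 0.778, 0.628, -0.001]
force: [-0.2, 1.1, -6.1]
gripper_width: 0.0499
grasp_force: 65.5
```

In the tool's units: 8 cm is 0.1, 7 cm is 0.0875.

>>> apply_moves:
  deltas:
    - [[0,0,0.025,0,1],[0,0,0.0625,0,1],[0,0,0.0875,0,1],[0,0,0.1,0,1],[0,0,0.1,0,1],[0,0,0.1,0,1]]

```text
clock: 15.95
eef_pos: [0.563, -0.1615, 0.0882]
tool_rot: [0.001, 0.778, 0.628, 0.0]
force: [0.1, 0.3, -6.2]
gripper_width: 0.0502
grasp_force: 65.4
```

```bash
python3 - <<'E'
from h import *
o=manip.get_obs(); print(o["clock"],o["eef_pos"],yaw(o),o["force"],o["moment"],o["gripper_width"],o["joints"])
p=vision.read_camera("wrist"); np.savez("w6.npz",**p)
t=vision.read_camera("top"); np.savez("t6.npz",**t)
T=cv2.resize(t["color"][150:235,270:390],None,fx=3.3,fy=3.3,interpolation=cv2.INTER_CUBIC)
out=np.zeros((420,800,3),np.uint8); out[:,:400]=p["color"][:,80:480]; out[:T.shape[0],404:404+T.shape[1]]=T[:,:396]; cv2.imwrite("pics/c6.png",out)
H=np.array([555.,-167]); a=np.radians(-12.1); ex=np.array([np.cos(a),np.sin(a)]); ey=np.array([-ex[1],ex[0]])
d=o["eef_pos"][:2]*1000-H; print("in holder",d@ex,d@ey)
E
```

```text
15.95 [ 0.56295229 -0.16153724  0.08816859] 77.87032150144802 [ 0.13913747  0.28799397 -6.18914661] [-0.02654269 -0.05173295 -0.03571884] 0.05021538880291252 [-4.05467001e-01  5.35225484e-01 -3.02435017e-01  7.31670070e-01
  5.47164405e-05  1.37703219e+00]
in holder 6.630521746343567 7.008341758467586
```

View pics/c6.png

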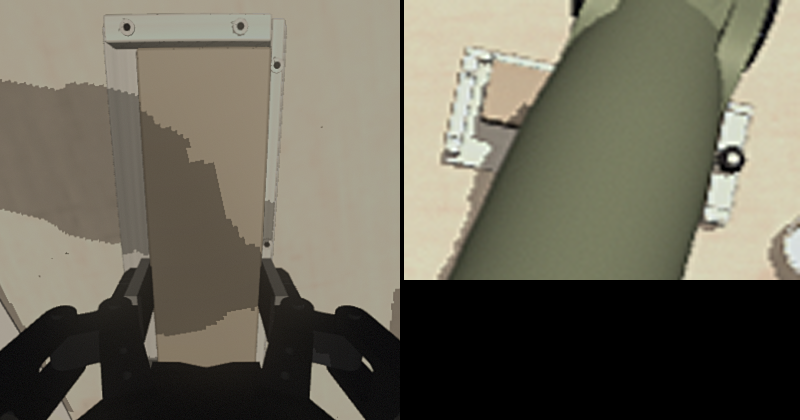

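The stone hangs square over the bed. Its end lies just short of the stop (crop row ≈47), and the fence screws at (277,65) and (267,244) are to its right. The jaw knob is at the far end of its slot. Lowering now.

In the tool's units: 4.1 cm is 0.0513, 1.5 cm is 0.0188.

>>> apply_moves:
  deltas:
    - [[-0.0013,0,0.0188,0,1],[-0.0013,0,0.0375,0,1],[-0.0013,0,0.0475,0,1],[-0.0013,0,0.0513,0,1],[-0.0013,0,0.0513,0,1],[-0.0013,0,0.0513,0,1]]

```text
clock: 16.8
eef_pos: [0.5624, -0.1627, 0.0467]
tool_rot: [0.0, 0.778, 0.628, 0.0]
force: [0.1, 0.4, -6.4]
gripper_width: 0.0505
grasp_force: 65.4
```

In the tool's units: 0.3 cm is 0.0038, 0.2 cm is 0.0025.

>>> apply_moves:
  deltas:
    - [[0,0,0.0013,0,1],[0,0,0.0025,0,1],[0,0,0.0038,0,1],[0,0,0.0038,0,1]]

```text
clock: 17.3
eef_pos: [0.5622, -0.1626, 0.044]
tool_rot: [0.0, 0.778, 0.628, 0.0]
force: [-2.5, 1.4, 1.7]
gripper_width: 0.0507
grasp_force: 66.4
```

In the tool's units: 0.9 cm is 0.0113, 0.8 cm is 0.01.

>>> apply_moves:
  deltas:
    - [[0,0.0038,0,0,1],[0,0.0075,0,0,1],[0,0.01,0,0,1],[0,0.0113,0,0,1],[0,0.0113,0,0,1],[0,0.0113,0,0,1]]

```text
clock: 18.05
eef_pos: [0.5713, -0.1647, 0.044]
tool_rot: [0.0, 0.778, 0.628, 0.0]
force: [-3.5, 0.1, 6.1]
gripper_width: 0.0502
grasp_force: 66.9
```

In the tool's units: 0.3 cm is 0.0038, 0.2 cm is 0.0025.

>>> apply_moves:
  deltas:
    - [[0,0.0013,0,0,1],[0,0.0025,0,0,1],[0,0.0038,0,0,1],[0,0.0038,0,0,1],[0,0.0038,0,0,1]]

```text
clock: 18.68
eef_pos: [0.5731, -0.165, 0.044]
tool_rot: [-0.0, 0.778, 0.628, -0.001]
force: [-7.1, 1.3, 8.2]
gripper_width: 0.0503
grasp_force: 67.2
```

The stone touches the fence (the tool stopped at holder x ≈ 17.3, against 18 expected). Now I run it towards the stop.

In the tool's units: 1.2 cm is 0.015, 1.1 cm is 0.0138.

>>> apply_moves:
  deltas:
    - [[0.0038,0,0,0,1],[0.0075,0,0,0,1],[0.0113,0,0,0,1],[0.0138,0,0,0,1],[0.015,0,0,0,1],[0.015,0,0,0,1],[0.015,0,0,0,1]]

```text
clock: 19.55
eef_pos: [0.5753, -0.1557, 0.044]
tool_rot: [0.001, 0.779, 0.627, -0.002]
force: [-8.4, -4.3, 7.8]
gripper_width: 0.0504
grasp_force: 67.1
```

In the tool's units: 0.4 cm is 0.005, 0.3 cm is 0.0038.

>>> apply_moves:
  deltas:
    - [[0.0013,0,0,0,1],[0.0025,0,0,0,1],[0.0038,0,0,0,1],[0.005,0,0,0,1],[0.005,0,0,0,1]]

```text
clock: 20.18
eef_pos: [0.5761, -0.1518, 0.044]
tool_rot: [0.001, 0.779, 0.627, -0.003]
force: [-8.2, -6.1, 7.4]
gripper_width: 0.0504
grasp_force: 67.1
```

In the tool's units: 0.3 cm is 0.0038, 0.2 cm is 0.0025.

>>> apply_moves:
  deltas:
    - [[0.0013,0,0,0,1],[0.0025,0,0,0,1],[0.0038,0,0,0,1],[0.0038,0,0,0,1],[0.0038,0,0,0,1]]

```text
clock: 20.8
eef_pos: [0.5764, -0.1506, 0.044]
tool_rot: [0.002, 0.779, 0.627, -0.004]
force: [-10.2, -10.1, 7.7]
gripper_width: 0.0507
grasp_force: 67.0
```

```bash
cat > st.py <<'E'
from h import *
o=manip.get_obs(); t=np.radians(yaw(o))
H=np.array([555.,-167]); a=np.radians(-12.1); ex=np.array([np.cos(a),np.sin(a)]); ey=np.array([-ex[1],ex[0]])
d=o["eef_pos"][:2]*1000-H; f=o["force"]
print(o["clock"],"holder xy",round(d@ex,1),round(d@ey,1),"z",round(o["eef_pos"][2]*1000,1),"yaw",round(yaw(o),2),"F holder",round(f[:2]@ex,1),round(f[:2]@ey,1),round(f[2],1),"M",o["moment"].round(2),o["tool_rot"].round(4))
E
python3 st.py
```

```text
20.8 holder xy 17.5 20.5 z 44.0 yaw 77.66 F holder -7.9 -12.1 7.7 M [-1.87  1.73 -0.15] [ 0.0023  0.779   0.627  -0.004 ]
```

The stone is against the end stop. Now I build up the firm push down and back.

In the tool's units: 0.4 cm is 0.005, 0.3 cm is 0.0038.

>>> apply_moves:
  deltas:
    - [[0,0.0013,0.0013,0,1],[0,0.0025,0.0025,0,1],[0,0.0038,0.0038,0,1],[0,0.0038,0.005,0,1],[0,0.0038,0.005,0,1],[0,0.0038,0.005,0,1]]

```text
clock: 21.55
eef_pos: [0.5765, -0.1505, 0.0437]
tool_rot: [0.001, 0.779, 0.628, -0.006]
force: [-25.4, -5.4, 43.8]
gripper_width: 0.0506
grasp_force: 71.5
```

```bash
python3 st.py
```

```text
21.55 holder xy 17.6 20.7 z 43.7 yaw 77.74 F holder -23.8 -10.6 43.8 M [-0.88  5.7   0.26] [ 0.0009  0.7786  0.6275 -0.0057]
```

In the tool's units: -0.1 cm is -0.0013.

>>> apply_moves:
  deltas:
    - [[0.0013,0,-0.0013,0,1],[0.0013,0,-0.0013,0,1],[0.0013,0,-0.0013,0,1],[0.0013,0,-0.0013,0,1],[0.0013,0,-0.0013,0,1],[0.0013,0,-0.0013,0,1]]

```text
clock: 22.3
eef_pos: [0.5765, -0.1504, 0.0437]
tool_rot: [0.001, 0.779, 0.627, -0.007]
force: [-23.7, -8.7, 35.4]
gripper_width: 0.0502
grasp_force: 70.6
```

```bash
python3 st.py; python3 - <<'E'
from h import *
p=vision.read_camera("wrist"); t=vision.read_camera("top"); s=vision.read_camera("side")
T=cv2.resize(t["color"][150:270,270:415],None,fx=2.2,fy=2.2,interpolation=cv2.INTER_CUBIC); S=cv2.resize(s["color"][200:310,240:400],None,fx=2,fy=2,interpolation=cv2.INTER_CUBIC)
w=cv2.resize(p["color"][:400,150:430],None,fx=1.5,fy=1.5,interpolation=cv2.INTER_CUBIC)
out=np.zeros((600,800,3),np.uint8); out[:,:420]=w; out[:T.shape[0],424:424+T.shape[1]]=T; out[300:300+S.shape[0],424:424+S.shape[1]]=S; cv2.imwrite("pics/c7.png",out)
E
```

```text
22.3 holder xy 17.5 20.7 z 43.7 yaw 77.72 F holder -21.3 -13.5 35.4 M [-1.55  5.22  0.33] [ 0.0013  0.7787  0.6274 -0.0066]
```

View pics/c7.png

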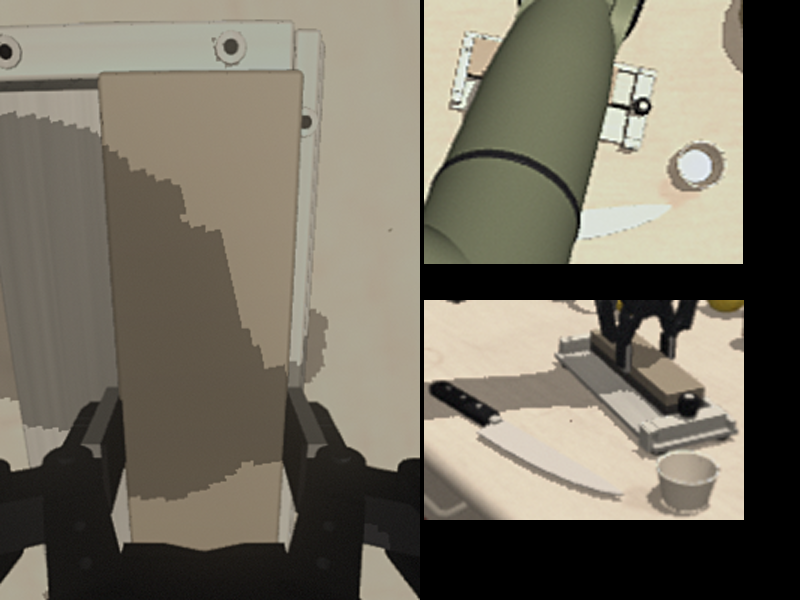

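The stone's end sits flush on the stop with no visible gap, and its long side runs along the fence. It lies flat in the side view. Knife and ramekin are untouched, and the jaw is at the far end. One last check of the jaw position before handing in.

```bash
python3 - <<'E'
from h import *
t=vision.read_camera("top"); X=atz(t,[(369.1,198.2)],.062)[0]*1000
a=np.radians(-12.1); d=X[:2]-[555,-167]; print("knob holder y",-np.sin(a)*d[0]+np.cos(a)*d[1],"(full back -119)")
for l,z in(("short_stone",.03),("ramekin",.04)):
    m,s,b=mask(t,l); print(l,None if m is None else quad(m,t,z))
E
python3 st.py; python3 -c "
from h import *
print(manip.close_job())"
```

```text
knob holder y -118.13118505423165 (full back -119)
short_stone (array([539.3, 294.5]), array([ 56.4, 135. ]), 103.2)
ramekin (array([ 448.8, -361.7]), array([59.3, 60. ]), 44.7)
22.6 holder xy 17.6 20.7 z 43.8 yaw 77.72 F holder -21.9 -13.7 35.4 M [-1.59  5.17  0.33] [ 0.0014  0.7787  0.6274 -0.0065]
the job is handed in; nothing more can be done
None
```

The job is handed in at 22.6 s: the jaw is right back and the long stone is still held flat in the corner of fence and end stop, pushed down with about 35 N, back with 22 N and against the stop with 14 N; the short stone, knife and ramekin are where they were.

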